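# Click the hotplate dial to its first heat mark and start it

### The job

Warm up the little hotplate for the next coffee: with a fingertip laid on top of its wide knurled dial, drag the dial clockwise by friction one click, from off to the detent at the single orange dot and no farther. Then press the green start button all the way down and let it come up again. Grip and lift nothing, and leave the dial clicked in at the orange dot and all the coffee things where they stand.

Things in the scene. Friction and masses are not known exactly. Their poses are not given: they have to be found in the camera images.
- hotplate: White hotplate fixed to the table, 200 mm along x, 360 mm along y, deck 60 mm above the table. Origin: centre of its underside; z up; at yaw 0 x points away from the robot, y to its left. On it (x, y in mm): heating plate at 0, +88 (148 across, 10 proud), dial at +25, -85, button at -66, -85. Round the dial: black bar = off, on its -x side; orange dot 36 degrees clockwise; two red dots 36 more.
- dial_top (a point): Centre of the dial's top. Flat dark rubber disc on an upright axis, 90 mm across, 12 thick, grey knurled rim, too wide to grip; top 77 mm above the table. The fingertip goes on its outer part, 20 to 45 mm from the axis; rubber, friction about 1. White line near the rim: pointer. Pressed, it gives 4 mm straight down on a spring (1.5 N to start, 7.5 N at the bottom, then a hard stop) and still turns.
- dial (a joint): Turn of the dial in rad, growing clockwise seen from above. Detents: 0 (off, pointer at the black bar), 0.628 (orange dot), 1.257 (two red dots); stops at -0.12 and 1.38. Between them a sprung ball must be pushed over a hump (at 0.314, 0.942; up to about 0.06 N m); past the hump it draws the dial into the next detent as the finger lifts.
- mark_one (a point): The single orange dot printed on the hotplate's deck, 9 mm across, 55.5 mm from the dial's axis; origin at its centre.
- start_button_top (a point): Centre of the top face of the round green start button, 28 mm across, in a grey housing on the hotplate's deck, pressed straight down. Its top is 82 mm above the table when up.
- start_button (a joint): Travel of the start button in m: 0 up, 0.006 fully down (about 5 N). It springs back.
- dial_mount: The sprung mount that carries the dial straight up and down, without turning (its axes stay parallel to the hotplate's). Origin: on the dial's axis, at the underside of the dial, 65 mm above the table.
- saucer: White porcelain saucer, 124 mm across, 14 mm high, loose. Origin: centre of its underside. Bystander.
- cup: White porcelain cup with handle (at its +y), 68 mm across, 58 mm high, standing on the saucer. Origin: centre of its underside. Bystander.
- cezve: Empty aluminium cezve, 82 mm across, 85 mm high, loose; its straight handle runs along its +y to 156 mm from the axis, 74 to 98 mm above the table. Origin: centre of its underside. Bystander.
- dish: Small glass dish, 90 mm across, 36 mm high, loose. Origin: centre of its underside. Bystander.
- dish_cover: Greenish glass cover lying on the dish, 94 mm across, 26 mm high with its knob. Origin: centre of its underside. Bystander.
- silicone_lid: Hard red silicone lid, 104 mm across, 30 mm high with its knob, loose on the table. Origin: centre of its underside. Bystander.
- teaspoon: Steel teaspoon, 140 mm long along its x (bowl at +x), loose on the table between the robot and the hotplate. Origin: near its middle, on the table. Bystander.

How it is judged:
On the way, in this order (a step that is already met when the one before it is completed fails the run):
1. a finger presses on top of the dial while it is still at off (contact force between the fingers and dial_mount above 0.5 N and value of joint dial below 0.25 rad), for 0.05 s.
2. the dial has come to rest in the detent at the orange dot (value of joint dial between 0.5083 and 0.7483 rad and velocity of joint dial between -0.2 and 0.2 rad/s and contact force between the fingers and dial_mount below 0.1 N), for 0.2 s.
3. the start button is pressed all the way down (value of joint start_button above 0.0045 m and value of joint dial between 0.5083 and 0.7483 rad), for 0.05 s.
At the end, for the whole second after the job is handed in: The dial stands in the detent at the orange dot (0.628 rad, within 0.12), the button is up again (under 1.5 mm), every loose thing is at rest within 20 mm of where it stood (value of joint dial between 0.5083 and 0.7483 rad and value of joint start_button below 0.0015 m and distance of each of saucer, cup, cezve, dish, dish_cover, silicone_lid, teaspoon from where it was at the start of the episode below 0.02 m and linear speed of each of saucer, cup, cezve, dish, dish_cover, silicone_lid, teaspoon below 0.02 m/s); the robot touches nothing.
It fails at once if the dial is turned on past the orange dot, over the next hump (value of joint dial above 0.95 rad).
It fails at once if the start button is pressed before the dial is in the detent (value of joint start_button above 0.003 m and value of joint dial below 0.45 rad).
It fails at once if a loose thing is knocked away, carried or lifted (moved over 30 mm) (distance of any of saucer, cup, cezve, dish, dish_cover, silicone_lid, teaspoon from where it was at the start of the episode above 0.03 m).
It also fails if it takes over 51 s, if anything falls off the work surface, if the arm or the gripper's body presses on something with over 40 N, if the wrist force passes 120 N, or if a joint passes its speed limit or range.

### The arm

A 7-joint arm with a two-finger parallel gripper is mounted at the origin on the work surface. World frame = base frame: x ahead of the robot, y to its left, z up, the work surface at z = 0. Lengths are in m, angles in rad, forces in N, time in s.
With the tool pointing down it reaches from about 0.425 to 0.925 m from the base axis. Payload 6.8 kg.
Tool frame: the origin (TCP) lies midway between the tips of the shut fingers; the grasp point (between the pads) lies 19 mm behind it; z points along the fingers, y is the line along which they close (so a half turn about z gives the same grasp; the last joint's range is limited). The gripper opens to 85 mm and grips with 20 to 120 N. Pads are 22 mm wide; open, the fingers measure 114 mm over their backs; the gripper's body (76 mm by 85 mm) begins 54 mm behind the grasp point. The pads swing forward as they close: fully open they stand 13 mm farther back than shut.
Start: joints at [1.023, 0.477, 0.022, 1.555, -0.011, 1.109, -0.083], TCP at [0.287, -0.611, 0.231] pointing down, gripper open.
Joint ranges: [-2.96, 2.96], [-0.34, 2.1], [-1.41, 1.46], [0.24, 2.44], [-1.37, 4.51], [0.17, 1.92], [-2.96, 2.96]. Speed limits (rad/s): [2.39, 2.39, 3.14, 3.14, 3.14, 3.14, 3.14].

### API

Orientations are given as a rotation vector (axis times angle).
In Python, from bench import r gives the robot as it stands.
- The arm moves only by the tool servo_tool, never from a script. Its arguments are lists of equal length, an entry for each row: "turn": the turn, a rotation vector about the world's x, y, z in units of 5 degrees (1.0 is 5 degrees), a list of three; "slide": the shift along the world's x, y, z in units of 30 mm (1.0 is 30 mm), a list of three; "hand": the opening, from 0 (shut) to 1 (fully open). In form: {"turn": [[rx, ry, rz], ...], "slide": [[dx, dy, dz], ...], "hand": [hand, ...]}. A call has 1 to 8 rows; each row is the pose to reach, as a shift and turn from the pose commanded when the call began; what a row does not reach only later rows make up. A row lasts 1/8 s, in which the tool goes at most 62.5 mm and 10.7 degrees, less where a joint would pass 70% of its speed; a pose out of reach is approached as far as the arm can. A call with a gripper value outside its range is refused whole. The fingers move at their own pace and stop on an object; "squeeze" is the grip in N (left out, the last holds). Time passes only in rows, so rows that repeat a pose let the fingers close. It gives the time, the measured TCP pose, the force, the opening and the grip force at its end, in the units of the state.
- r.get_obs(): the state, without advancing time (a new reading comes with each control period).
- r.grab_frame(name): name is "side" or "top"; returns (picture, depth): 384x512x3 uint8, red, green, blue; 384x512 float32, m along the optical axis (not along the pixel's ray), 0 where there is no reading.
- r.get_calibration(name): a dict with "fovy" (degrees; the focal length in pixels is half the picture's height over the tangent of half this angle, whatever the lens; pixels are square), "cx", "cy" (the principal point, pixels), "k1" (the pictures are not rectified: a ray, as slopes to the right and down, at radius r is drawn at 1 + k1 r^2 times it, then the intrinsics apply), "R" (3x3) and "t" (3): a world point X has camera coordinates R X + t. Camera axes: x right, y down, z forward; pixel columns grow to the right and rows downward; lengths in m; the calibration is good to about 2 mm. A picture is of the moment at which its call begins. get_calibration takes no time and is no camera call.
- r.hand_in(): hands the job in; it is judged then, once.
The state is a dict: "clock": time; "joints": joint angles; "qvel": joint speeds; "tau": joint torques, N m; "tcp_pos": TCP position; "orientation": TCP orientation; "contact_force": force on the tool from outside, world axes, zero at the start; "moment": the same for the moment, N m; "grip_width": finger opening in m; "gripper_force": force on a finger pad.
Only numpy, scipy, OpenCV 4.12 (cv2) and the standard library are available. Lean on these libraries where they do the work, as an engineer would, in place of code of your own. Each camera call takes 0.05 s, during which the arm holds its last target. There are 200 camera calls.

## Working session

There is one attempt and no reset: what is moved stays moved. The work goes in short steps, Python scripts to look and compute and a tool call to move; the robot and the scene stay as the last step left them, time stands still between calls to the robot, and variables do not carry over. Pictures are saved under pics/ and viewed, at most 10 in all, crops included, and the job is handed in when it is done.

Besides the shell and the picture viewer there is one more tool, called after "Call:" as name(argument=value, ...) on one line, values as JSON. servo_tool: Moves the arm, as the interface text tells. Its arguments: {"type":"object","properties":{"turn":{"type":"array"},"slide":{"type":"array"},"hand":{"type":"array"},"squeeze":{"type":"number"}},"required":["turn","slide","hand"]}

```bash
mkdir -p pics; cat > h.py <<'E'
import numpy as np,cv2
from bench import r
def K(n):
    c=r.get_calibration(n); f=192/np.tan(np.radians(c["fovy"])/2)
    return c,f,np.array(c["R"]),np.array(c["t"])
def plane(n,u,v,z):
    c,f,R,t=K(n)
    d=np.array([(u-c["cx"])/f,(v-c["cy"])/f]); s=d.copy()
    for _ in range(20): s=d/(1+c["k1"]*(s@s))
    w=R.T@np.array([s[0],s[1],1]); C=-R.T@t
    return C+w*(z-C[2])/w[2]
E
python3 - <<'E'
from h import *
for n in("top","side"):
    p,d=r.grab_frame(n); np.save(n,p); np.save(n+"d",d)
    cv2.imwrite(f"pics/{n}0.png",p[:,:,::-1])
    c,f,R,t=K(n); print(n,f,c["cx"],c["cy"],c["k1"],-R.T@t)
print(r.get_obs())
E
```

```text
top 450.43784119584893 252.93660003521853 182.41927816391888 -0.1462636780274891 [0.44326966 0.02068975 1.07848866]
side 359.27632588763953 259.59841670681647 193.7444269181304 0.03416927858264881 [0.36488479 0.66100406 0.66313694]
{'clock': 0.1, 'joints': array([ 1.02289849,  0.47772387,  0.02232275,  1.55638087, -0.01150864,
        1.10931965, -0.08308257]), 'qvel': array([ 7.78728026e-04, -2.01716022e-03,  7.62192809e-04, -3.02618791e-03,
       -1.73740774e-04, -1.38272574e-03,  2.37146294e-05]), 'tau': array([ 3.98160701e-03, -5.97762680e+01,  1.61330000e+00, -2.81956261e+01,
        1.27834693e-02,  5.00359369e-03, -4.02187493e-05]), 'tcp_pos': array([ 0.28714961, -0.61025992,  0.2304063 ]), 'orientation': array([-3.06432727e+00, -6.84999893e-01,  7.47809571e-04]), 'contact_force': array([ 0.03181332, -0.24894368,  0.18234358]), 'moment': array([-0.04112801, -0.0666816 , -0.00731221]), 'gripper_force': 0.0, 'grip_width': 0.08530999457492364}
```

View pics/top0.png

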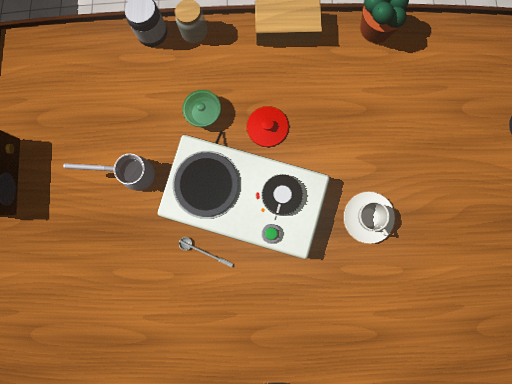

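View pics/side0.png

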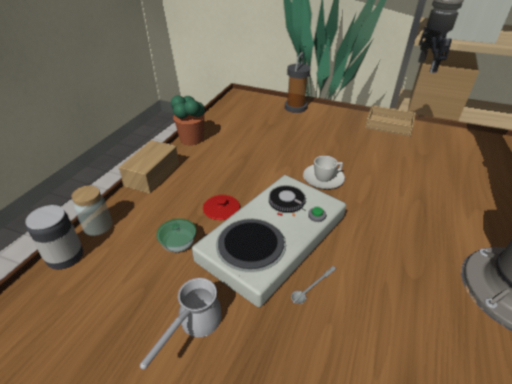

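Top view: the dial is at about (283,195), the green button at (272,234), the orange dot at (263,210), and the cup and saucer at (370,217). The side view shows the same layout, with the arm clear of everything.

```bash
python3 - <<'E'
from h import *
for n,box in(("top",(150,340,130,262)),("side",(190,350,175,300))):
    p=np.load(n+".npy"); h=cv2.cvtColor(p,cv2.COLOR_RGB2HSV).astype(int); H,S,V=h[...,0],h[...,1],h[...,2]
    B=np.zeros(H.shape,bool); B[box[2]:box[3],box[0]:box[1]]=1
    g=B&(H>45)&(H<80)&(S>140)&(V>60)
    if n=="side": g[:, :300]=0
    else: g[:215]=0
    v,u=np.nonzero(g); print(n,"button",u.mean(),v.mean(),len(u),plane(n,u.mean(),v.mean(),.082))
    W=B&(S<50)&(V>150); W=W.astype(np.uint8)
    c=max(cv2.findContours(W,0,2)[0],key=cv2.contourArea); 
    f=np.zeros_like(W); cv2.drawContours(f,[c],-1,1,-1)
    f=cv2.erode(f,np.ones((5,5)))>0
    q=cv2.minAreaRect(c); P=[plane(n,*k,.06)[:2] for k in cv2.boxPoints(q)]; print("box",np.round(P,4).tolist(),np.mean(P,0))
    o=f&(H>8)&(H<22)&(S>130); v,u=np.nonzero(o); print("orange",len(u),plane(n,u.mean(),v.mean(),.06) if len(u) else 0)
    o=f&((H<6)|(H>174))&(S>130); v,u=np.nonzero(o); print("red",len(u),plane(n,u.mean(),v.mean(),.06)if len(u) else 0)
    dk=(f&(V<110)).astype(np.uint8)
    for k in cv2.findContours(dk,0,2)[0]:
        if cv2.contourArea(k)>300:
            e=cv2.fitEllipse(cv2.convexHull(k)); print("dark",e,plane(n,*e[0],.072))
E
```

```text
top button 270.8543689320388 232.93203883495147 103 [0.46627887 0.00502894 0.082     ]
box [[0.5095, 0.2663], [0.7035, 0.2118], [0.5943, -0.1325], [0.407, -0.0718]] [0.55359227 0.06847143]
orange 12 [0.52005351 0.02234703 0.06      ]
red 17 [0.55197546 0.03322207 0.06      ]
dark ((284.258056640625, 194.63186645507812), (41.094669342041016, 45.23242950439453), 92.19175720214844) [ 0.55152285 -0.02724749  0.072     ]
dark ((207.32688903808594, 184.20953369140625), (64.50110626220703, 66.74239349365234), 94.62193298339844) [0.57900211 0.145881   0.072     ]
side button 317.08474576271186 211.4915254237288 59 [0.46252418 0.01303566 0.082     ]
box [[0.6973, 0.2275], [0.6387, -0.2585], [0.4074, -0.0641], [0.5179, 0.3059]] [0.56532171 0.05269124]
orange 1 [0.51908997 0.02014983 0.06      ]
red 2 [0.54769935 0.03188896 0.06      ]
dark ((250.64529418945312, 243.94273376464844), (49.94129180908203, 66.86883544921875), 89.06129455566406) [0.57367689 0.16149078 0.072     ]
dark ((286.63299560546875, 198.91561889648438), (27.181720733642578, 37.020973205566406), 94.1355209350586) [ 0.54787806 -0.01494792  0.072     ]
```

Call:
servo_tool(turn=[[0,0,1.5],[0,0,3],[0,0,4.5],[0,0,6],[0,0,7.5],[0,0,9],[0,0,10.5],[0,0,12]], slide=[[0.6,1.5,0],[1.3,3.2,0],[2,4.9,0],[2.7,6.6,0],[3.4,8.3,0],[4.1,10,0],[4.8,11.7,0],[5.5,13.4,0]], hand=[0,0,0,0,0,0,0,0])

```text
clock: 1.1
tcp_pos: [0.4526, -0.2071, 0.2312]
orientation: [-2.308, -2.131, 0.0]
contact_force: [0.3, 0.4, 0.3]
grip_width: 0.0002
gripper_force: 0.0
```

Call:
servo_tool(turn=[[0,0,1.2],[0,0,2.4],[0,0,3.6],[0,0,4.6],[0,0,4.6],[0,0,4.6]], slide=[[0.7,1.7,-0.5],[1.4,3.4,-1],[2.1,5.1,-1.5],[2.8,6.7,-2],[3.0,7.24,-3],[3.02,7.24,-3.5]], hand=[0,0,0,0,0,0])

```text
clock: 1.85
tcp_pos: [0.5422, 0.0099, 0.1247]
orientation: [-1.837, -2.546, 0.001]
contact_force: [-0.3, -0.8, 0.1]
grip_width: 0.0
gripper_force: 0.0
```

```bash
python3 - <<'E'
from h import *
a=r.grab_frame("top")[0][130:270,190:350]; b=r.grab_frame("side")[0][130:270,220:380]
cv2.imwrite("pics/near1.png",cv2.resize(np.hstack([a,b[:, :160]]),None,fx=2.5,fy=2.5,interpolation=2)[:,:,::-1])
o=r.get_obs(); print(o["tcp_pos"],o["contact_force"],o["orientation"])
E
```

```text
[0.5413698  0.00707084 0.12451751] [-0.77042546 -0.88736239 -0.56192019] [-1.84154945 -2.54181125  0.00484165]
```

View pics/near1.png

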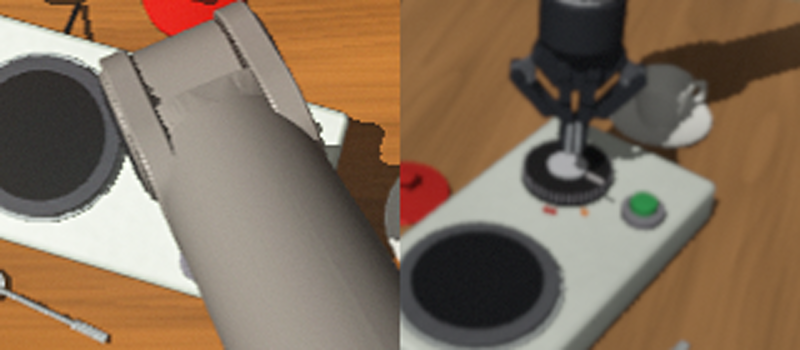

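The side half of the picture shows the shut fingers above the dial at about (570,140). The pointer is still toward the black bar, with the orange dot at (583,212). I'll go down gently.

Call:
servo_tool(turn=[[0,0,0],[0,0,0],[0,0,0],[0,0,0]], slide=[[0,0,-0.5],[0,0,-1],[0,0,-1.45],[0,0,-1.45]], hand=[0,0,0,0])

```text
clock: 2.45
tcp_pos: [0.542, 0.0081, 0.0816]
orientation: [-1.841, -2.543, 0.002]
contact_force: [-0.3, 0.6, -0.7]
grip_width: 0.0001
gripper_force: 0.0
```

Call:
servo_tool(turn=[[0,0,0],[0,0,0],[0,0,0],[0,0,0]], slide=[[0,0,-0.05],[0,0,-0.1],[0,0,-0.15],[0,0,-0.15]], hand=[0,0,0,0])

```text
clock: 2.95
tcp_pos: [0.543, 0.0084, 0.0784]
orientation: [1.842, 2.545, 0.0]
contact_force: [0.2, -0.5, 0.3]
grip_width: 0.0003
gripper_force: 0.0
```

Call:
servo_tool(turn=[[0,0,0],[0,0,0],[0,0,0]], slide=[[0,0,-0.06],[0,0,-0.1],[0,0,-0.1]], hand=[0,0,0])

```text
clock: 3.32
tcp_pos: [0.5432, 0.0085, 0.0755]
orientation: [1.842, 2.545, 0.0]
contact_force: [-0.3, 1.6, 2.8]
grip_width: 0.0
gripper_force: 1.4
```

Call:
servo_tool(turn=[[0,0,0],[0,0,0],[0,0,0]], slide=[[0,0,-0.03],[0,0,-0.05],[0,0,-0.05]], hand=[0,0,0])

```text
clock: 3.7
tcp_pos: [0.5432, 0.0085, 0.074]
orientation: [1.842, 2.545, 0.0]
contact_force: [-1.0, -1.4, 5.5]
grip_width: -0.0002
gripper_force: 2.5
```

Call:
servo_tool(turn=[[0,0,-0.86],[0,0,-1.72],[0,0,-2.58],[0,0,-3.44],[0,0,-4.3],[0,0,-5.16],[0,0,-6],[0,0,-6.9]], slide=[[0.08,0.02,0],[0.16,0.037,0],[0.24,0.047,0],[0.32,0.05,0],[0.4,0.05,0],[0.48,0.04,0],[0.56,0.025,0],[0.64,0,0]], hand=[0,0,0,0,0,0,0,0])

```text
clock: 4.7
tcp_pos: [0.5625, 0.0082, 0.074]
orientation: [2.516, 1.88, 0.0]
contact_force: [-1.5, -1.2, 3.6]
grip_width: 0.0001
gripper_force: 2.3
```

```bash
python3 - <<'E'
from h import *
b=r.grab_frame("side")[0][150:240,250:350]
cv2.imwrite("pics/drag.png",cv2.resize(b,None,fx=5,fy=5,interpolation=2)[:,:,::-1])
o=r.get_obs(); print(o["tcp_pos"],o["contact_force"])
E
```

```text
[0.562972   0.00809534 0.07411677] [ 0.98439432 -0.87116778  4.31284081]
```

View pics/drag.png

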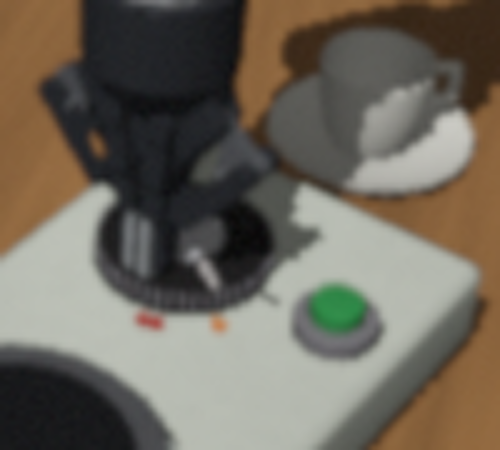

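The white pointer at (210,275) now aims nearly at the orange dot (218,323), so I'll lift straight up and move over the button.

Call:
servo_tool(turn=[[0,0,0],[0,0,0],[0,0,0],[0,0,0],[0,0,0],[0,0,0],[0,0,0],[0,0,0]], slide=[[0,0,0.3],[0,0,1],[0,0,2],[0,0,2],[-1,0,2],[-2,-0.1,2],[-3.22,-0.13,2],[-3.22,-0.13,2]], hand=[0,0,0,0,0,0,0,0])

```text
clock: 5.75
tcp_pos: [0.4621, 0.004, 0.1329]
orientation: [-2.512, -1.885, 0.006]
contact_force: [0.9, 0.4, 0.0]
grip_width: -0.0001
gripper_force: 0.0
```

```bash
python3 - <<'E'
from h import *
b=r.grab_frame("side")[0][140:240,250:360]
cv2.imwrite("pics/btn.png",cv2.resize(b,None,fx=5,fy=5,interpolation=2)[:,:,::-1])
o=r.get_obs(); print(o["tcp_pos"],o["contact_force"])
E
```

```text
[0.4642777  0.00424713 0.13335348] [ 0.30765387  0.36657229 -0.03098051]
```

View pics/btn.png

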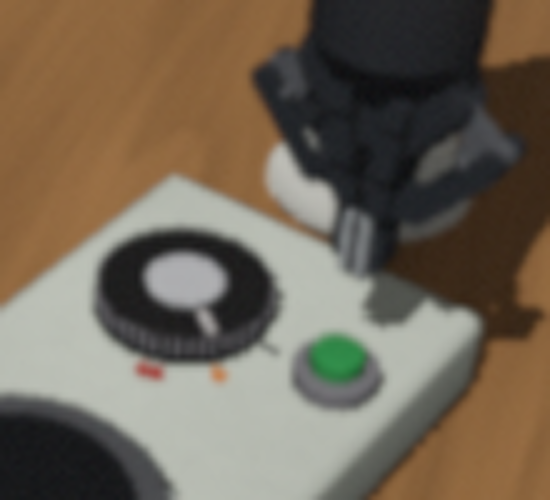

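The pointer at (207,322) lies between the bar and the dot or near the dot, so I'll measure its angle.

```bash
python3 - <<'E'
from h import *
def ang(n,p,tag):
    V=p.max(2).astype(int); S=V-p.min(2)
    c=np.array([.553,-.0225]); out=[]
    for v in range(100,300):
        for u in range(150,380):
            q=plane(n,u,v,.077)[:2]-c; rr=np.hypot(*q)
            if .027<rr<.040 and V[v,u]>120 and S[v,u]<50: out.append((V[v,u],*q))
    o=np.array(out); 
    if len(o): q=(o[:,1:]*(o[:,:1]-100)).sum(0); print(tag,len(o),np.degrees(np.arctan2(q[1],q[0])))
for n in("top","side"):
    ang(n,np.load(n+".npy"),n+" before"); ang(n,r.grab_frame(n)[0],n+" now")
E
```

```text
Traceback (most recent call last):
  File "h.py", line 7, in plane
    c,f,R,t=K(n)
            ~^^^
  File "h.py", line 4, in K
    c=r.get_calibration(n); f=192/np.tan(np.radians(c["fovy"])/2)
ValueError: time passes only in moves, steps and waits
```

```bash
sed -i '1i import functools' h.py; sed -i 's/^def K/@functools.cache\ndef K/' h.py; python3 - <<'E'
from h import *
def ang(n,p,tag):
    V=p.max(2).astype(int); S=V-p.min(2)
    c=np.array([.553,-.0225]); out=[]
    for v in range(100,300):
        for u in range(150,380):
            q=plane(n,u,v,.077)[:2]-c; rr=np.hypot(*q)
            if .027<rr<.040 and V[v,u]>120 and S[v,u]<50: out.append((V[v,u],*q))
    o=np.array(out); 
    if len(o): q=(o[:,1:]*(o[:,:1]-100)).sum(0); print(tag,len(o),np.degrees(np.arctan2(q[1],q[0])))
for n in("top","side"):
    ang(n,np.load(n+".npy"),n+" before"); ang(n,r.grab_frame(n)[0],n+" now")
E
```

```text
top before 15 162.17796621537553
top now 258 -165.04046984775806
side before 3 163.46052231912194
side now 8 129.61456707798538
```

Pointer went from 163° to 129.6°, about 34° clockwise, so it sits in the orange-dot detent. Now I'll press the button.

Call:
servo_tool(turn=[[0,0,0],[0,0,0],[0,0,0],[0,0,0],[0,0,0]], slide=[[0,0,-0.5],[0,0,-1.2],[0,0,-1.6],[0,0,-1.75],[0,0,-1.75]], hand=[0,0,0,0,0])

```text
clock: 6.52
tcp_pos: [0.4654, 0.0046, 0.0811]
orientation: [-2.513, -1.884, 0.001]
contact_force: [-1.6, -0.4, 2.0]
grip_width: 0.0002
gripper_force: 0.9
```

Call:
servo_tool(turn=[[0,0,0],[0,0,0],[0,0,0]], slide=[[0,0,-0.07],[0,0,-0.13],[0,0,-0.13]], hand=[0,0,0])

```text
clock: 6.9
tcp_pos: [0.4659, 0.0046, 0.0777]
orientation: [2.514, 1.884, 0.001]
contact_force: [-0.4, 0.4, 3.8]
grip_width: 0.0001
gripper_force: 1.9
```

Call:
servo_tool(turn=[[0,0,0],[0,0,0],[0,0,0],[0,0,0]], slide=[[0,0,-0.05],[0,0,-0.1],[0,0,-0.1],[0,0,-0.1]], hand=[0,0,0,0])

```text
clock: 7.4
tcp_pos: [0.466, 0.0046, 0.0758]
orientation: [2.513, 1.883, 0.001]
contact_force: [-7.2, -0.0, 21.6]
grip_width: 0.0
gripper_force: 10.8
```

The finger reached the hard stop at 75.8 mm, which is full travel. I'll lift off and retreat.

Call:
servo_tool(turn=[[0,0,0],[0,0,0],[0,0,0],[0,0,0],[0,0,0],[0,0,0],[0,0,0],[0,0,0]], slide=[[0,0,0.3],[0,0,1],[0,0,2.5],[0,0,4],[0,-1.5,4.5],[0,-3,4.5],[0,-4.5,4.5],[0,-4.5,4.5]], hand=[0,0,0,0,0,0,0,0])

```text
clock: 8.4
tcp_pos: [0.4651, -0.1345, 0.2092]
orientation: [2.52, 1.875, -0.001]
contact_force: [0.0, 0.3, 0.3]
grip_width: -0.0001
gripper_force: 0.0
```

```bash
python3 - <<'E'
from h import *
a=r.grab_frame("side")[0]
cv2.imwrite("pics/end.png",cv2.resize(a[120:360,130:370],None,fx=2.4,fy=2.4,interpolation=2)[:,:,::-1])
o=r.get_obs(); print(o["tcp_pos"],o["contact_force"],o["clock"])
E
```

```text
[ 0.46532157 -0.13206066  0.20911643] [-0.86631387  0.83933497 -0.20820453] 8.45
```

View pics/end.png

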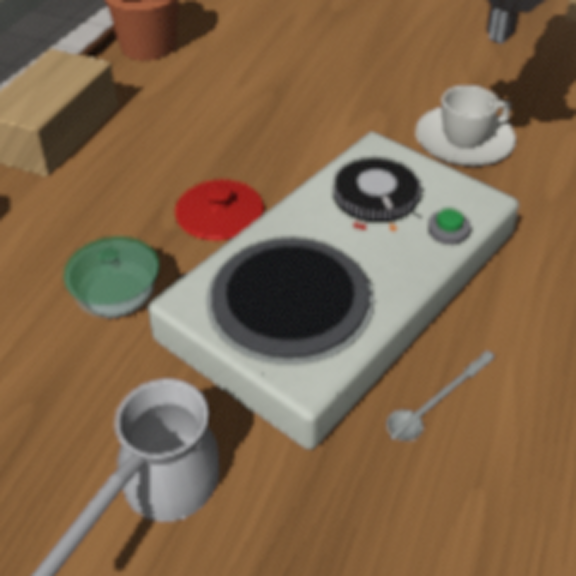

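The pointer at (388,203) is at the orange dot (392,227), the button at (450,220) is up, everything stands where it was, and the arm is clear.

```bash
python3 -c "
from bench import r
print(r.hand_in())"
```

```text
the job is handed in; nothing more can be done
None
```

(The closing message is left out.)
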